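# Sort the mixed fittings on the welding table into their parts trays

## Robot

A 6-joint arm with a two-finger parallel gripper is mounted at the origin on the work surface. World frame = base frame: x ahead of the robot, y to its left, z up, the work surface at z = 0. Lengths are in m, angles in rad, forces in N, time in s.
With the tool pointing down it reaches from about 0.4 to 0.825 m from the base axis. Payload 7 kg.
Tool frame: the origin (TCP) lies midway between the tips of the shut fingers; the grasp point (between the pads) lies 19 mm behind it; z points along the fingers, y is the direction in which the jaws open and shut (so a half turn about z gives the same grasp; the last joint's range is limited). The gripper opens to 88 mm and grips with 3 to 60 N. Pads are 19 mm wide; open, the fingers measure 130 mm over their backs; the gripper's body (78 mm by 193 mm) begins 47 mm behind the grasp point.
Start: joints at [1.61, 0.359, 0.012, 0, -1.224, -0.288], TCP at [0.166, 0.654, 0.227] pointing down, gripper open.
Joint ranges: [-3.07, 3.07], [-1.43, 2.12], [-1.02, 1.25], [-3.03, 1.67], [-3.05, -0], [-3.03, 3.03]. Speed limits (rad/s): [2.39, 2.39, 3.01, 3.14, 3.14, 3.14].

## Interface

Orientations are given as a rotation vector (axis times angle).
In Python, from workcell import * gives the robot as it stands. The module is installed in compiled form; this text tells all that it offers.
- The arm moves only by the tool arm_command, never from a script. Its argument "targets" is a list of rows, each a list of 4 numbers: the shift along the tool's x, y, z in m, then the turn about the tool's z in rad. A call has 1 to 10 rows; each row is the pose to reach, as a shift and turn from the pose commanded when the call began, along the tool's axes at that moment; what a row does not reach only later rows make up. A row lasts 1/10 s, in which the tool goes at most 50 mm and 8.59 degrees, less where a joint would pass 70% of its speed; a pose out of reach is approached as far as the arm can. A call with a gripper value outside its range is refused whole. "claw" is the finger opening in m, from 0 to 0.0876, set as the call begins (left out, the last holds). The fingers move at their own pace and stop on an object; "squeeze" is the grip in N (left out, the last holds). Time passes only in rows, so rows that repeat a pose let the fingers close. It gives the time, the measured TCP pose, the force and the opening at its end, in the units of the state.
- get_state(): the state, without advancing time (a new reading comes with each control period).
- capture(name): name is "scene" or "top" or "wrist"; returns (picture, depth): 420x560x3 uint8, red, green, blue; 420x560 float32, m along the optical axis (not along the pixel's ray), 0 where there is no reading.
- calibration(name): a dict with "fx", "fy", "cx", "cy" (pixels), "k1" (the pictures are not rectified: a ray, as slopes to the right and down, at radius r is drawn at 1 + k1 r^2 times it, then the intrinsics apply), "R" (3x3) and "t" (3): a world point X has camera coordinates R X + t; the wrist camera has in their place "mount" (4x4, takes a point from camera to tool coordinates, whose origin is the TCP and whose axes are the flange's). Camera axes: x right, y down, z forward; pixel columns grow to the right and rows downward; lengths in m; the calibration is good to about 2 mm. A picture is of the moment at which its call begins: read the wrist's pose just before it. calibration takes no time and is no camera call.
- finish_job(): hands the job in, once; it reports no verdict.
The state is a dict: "time_s": time; "q": joint angles; "qvel": joint speeds; "joint_efforts": joint torques, N m; "position": TCP position; "tool_rot": TCP orientation; "force": force on the tool from outside, world axes, zero at the start; "torque": the same for the moment, N m; "grip_width": finger opening in m.
Only numpy, scipy, OpenCV 4.12 (cv2) and the standard library are available. Lean on these libraries where they do the work, as an engineer would, in place of code of your own. Each camera call takes 0.05 s, during which the arm holds its last target. There are 200 camera calls.

## Task

Sort the five loose fittings by kind, whatever their colour: both pipe stubs into the blue tray, both hub flanges into the yellow tray and the lug into the green tray. Set each one down flat on the tray's floor the way up it stands now (stubs on end, hubs up, lug on its base plate), side by side and not stacked or leaning, and leave the spray can and the hammer where they are.

Things in the scene. Friction and masses are not known exactly. Their poses are not given: they have to be found in the camera images.
- tube_red: Red painted pipe stub standing on end: tube 42 mm outside diameter, 33 mm bore, 60 mm tall, about 0.22 kg. Origin: centre of its lower end; z along the tube, up.
- tube_steel: Bare silvery metal pipe stub standing on end: tube 42 mm outside diameter, 33 mm bore, 60 mm tall, about 0.22 kg. Origin: centre of its lower end; z along the tube, up.
- flange_red: Red painted hub flange lying on its disc: disc 64 mm diameter x 10 mm thick with four dark bolt marks, and on it a hub 36 mm outside diameter with a 24 mm bore, top of the hub 45 mm above the underside; about 0.36 kg. Origin: centre of the disc's underside; z along the axis, hub upward.
- flange_steel: Bare silvery metal hub flange lying on its disc: disc 64 mm diameter x 10 mm thick with four dark bolt marks, and on it a hub 36 mm outside diameter with a 24 mm bore, top of the hub 45 mm above the underside; about 0.36 kg. Origin: centre of the disc's underside; z along the axis, hub upward.
- lug: Off-white primed weld-on lug, like an upside-down T: base plate 64 x 44 mm (along its x, y), 8 mm thick, and an upright fin along the middle, 50 mm long (x), 10 mm thick (y), up to 52 mm above the underside, with a black eye marked on both sides; about 0.33 kg. Origin: centre of the base plate's underside; z up. Grip it by the fin, across y.
- tray_blue: Blue painted sheet-metal parts tray, for the pipe stubs; open top, held fast to the table by magnets (cannot be moved). Outside 120 x 170 mm (along its x, y), 24 mm tall, walls and floor 4 mm thick, so the inside is 112 x 162 mm. Origin: centre of its underside, on the table; z up, y along its long side.
- tray_yellow: Yellow painted sheet-metal parts tray, for the hub flanges; open top, held fast to the table by magnets (cannot be moved). Outside 120 x 170 mm (along its x, y), 24 mm tall, walls and floor 4 mm thick, so the inside is 112 x 162 mm. Origin: centre of its underside, on the table; z up, y along its long side.
- tray_green: Green painted sheet-metal parts tray, for the lug; open top, held fast to the table by magnets (cannot be moved). Outside 120 x 170 mm (along its x, y), 24 mm tall, walls and floor 4 mm thick, so the inside is 112 x 162 mm. Origin: centre of its underside, on the table; z up, y along its long side.
- spray_can: Bystander: upright spray can with an orange label, 56 mm diameter, 170 mm tall, on the table on the robot's right (-y) of the work. Origin: centre of its underside. Not to be disturbed.
- hammer: Bystander: hammer about 260 mm long lying on the table on the robot's left (+y) of the work. Origin: on the table beneath its middle, x from handle to head. Not to be disturbed.
Mind the look-alikes: they are no part of the job. Leave any pink or purple look-alike of the flange_steel alone.

How it is judged:
At the end, for the whole second after the job is handed in: Stubs in blue tray, flanges in yellow, lug in green: origin within 40 mm (x) and 65 mm (y) of the tray's centre along its axes (flanges 30 and 55 mm), less than 9 mm above its underside (on the 4 mm floor), z axis within 0.12 rad of vertical, released and at rest (x of tube_red in the frame of tray_blue between -0.04 and 0.04 m and y of tube_red in the frame of tray_blue between -0.065 and 0.065 m and z of tube_red in the frame of tray_blue between 0 and 0.009 m and angle between each of tube_red, tube_steel, flange_red, flange_steel, lug's own z axis and vertical below 0.12 rad and linear speed of each of tube_red, tube_steel, flange_red, flange_steel, lug below 0.02 m/s and angular speed of each of tube_red, tube_steel, flange_red, flange_steel, lug below 0.2 rad/s and x of tube_steel in the frame of tray_blue between -0.04 and 0.04 m and y of tube_steel in the frame of tray_blue between -0.065 and 0.065 m and z of tube_steel in the frame of tray_blue between 0 and 0.009 m and x of flange_red in the frame of tray_yellow between -0.03 and 0.03 m and y of flange_red in the frame of tray_yellow between -0.055 and 0.055 m and z of flange_red in the frame of tray_yellow between 0 and 0.009 m and x of flange_steel in the frame of tray_yellow between -0.03 and 0.03 m and y of flange_steel in the frame of tray_yellow between -0.055 and 0.055 m and z of flange_steel in the frame of tray_yellow between 0 and 0.009 m and x of lug in the frame of tray_green between -0.04 and 0.04 m and y of lug in the frame of tray_green between -0.065 and 0.065 m and z of lug in the frame of tray_green between 0 and 0.009 m); the robot touches nothing.
It fails at once if the spray can is shifted by more than 20 mm or tipped (distance of spray_can from where it was at the start of the episode above 0.02 m or angle between spray_can's own z axis and vertical above 0.3 rad).
It fails at once if the hammer is shifted by more than 20 mm (distance of hammer from where it was at the start of the episode above 0.02 m).
It also fails if it takes over 128 s, if anything falls off the work surface, if the arm or the gripper's body presses on something with over 40 N, if the wrist force passes 120 N, or if a joint passes its speed limit or range.

## Working session

There is one attempt and no reset: what is moved stays moved. The work goes in short steps, Python scripts to look and compute and a tool call to move; the robot and the scene stay as the last step left them, time stands still between calls to the robot, and variables do not carry over. Pictures are saved under pics/ and viewed, about 12 in all and at most 16, crops included, and the job is handed in when it is done.

Besides the shell and the picture viewer there is one more tool, called after ">>>" as name(argument=value, ...) on one line, values as JSON. arm_command: Moves the arm, as the interface text tells. Its arguments: {"type":"object","properties":{"targets":{"type":"array","items":{"type":"array","items":{"type":"number"}}},"claw":{"type":"number"},"squeeze":{"type":"number"}},"required":["targets"]}

```bash
mkdir -p pics
cat > h.py <<'E'
from workcell import *
import numpy as np, cv2
from scipy.spatial.transform import Rotation as Ro
def cloud(name,pic=None):
    s=get_state(); im,d=capture(name); c=calibration(name)
    v,u=np.mgrid[:420,:560]
    K=np.array([[c['fx'],0,c['cx']],[0,c['fy'],c['cy']],[0,0,1]])
    p=np.stack([(u-c['cx'])/c['fx'],(v-c['cy'])/c['fy']],-1)
    q=p.copy()
    for _ in range(8): q=p/(1+c['k1']*(q**2).sum(-1,keepdims=True))
    X=np.concatenate([q,np.ones((420,560,1))],-1)*d[...,None]
    if 'R' in c: W=(X-np.array(c['t']))@np.array(c['R'])
    else:
        m=np.array(c['mount']); T=X@m[:3,:3].T+m[:3,3]
        W=T@Ro.from_rotvec(s['tool_rot']).as_matrix().T+np.array(s['position'])
    W[d==0]=np.nan
    if pic: cv2.imwrite('pics/'+pic,im[...,::-1])
    return im,W
E
python3 - <<'E'
from h import *
for n in('top','scene'):
    im,W=cloud(n,n+'1.png'); np.savez(n,im=im,W=W)
s=get_state(); print(s['position'],s['tool_rot'],s['time_s'],Ro.from_rotvec(s['tool_rot']).as_matrix().round(3)); print(calibration('wrist')['mount'])
E
```

```text
[0.16612654 0.65380251 0.2257247 ] [ 3.11585985e+00 -3.89707279e-01 -3.61916568e-05] 0.1 [[ 0.969 -0.246 -0.   ]
 [-0.246 -0.969 -0.001]
 [ 0.     0.001 -1.   ]]
[[-5.06765968e-04 -9.69611706e-01 -2.44648489e-01  6.49226090e-02]
 [ 9.99999789e-01 -5.90777739e-04  2.70016587e-04 -4.45944284e-04]
 [-4.06344124e-04 -2.44648300e-01  9.69611801e-01 -1.58201256e-01]
 [ 0.00000000e+00  0.00000000e+00  0.00000000e+00  1.00000000e+00]]
```

View pics/top1.png

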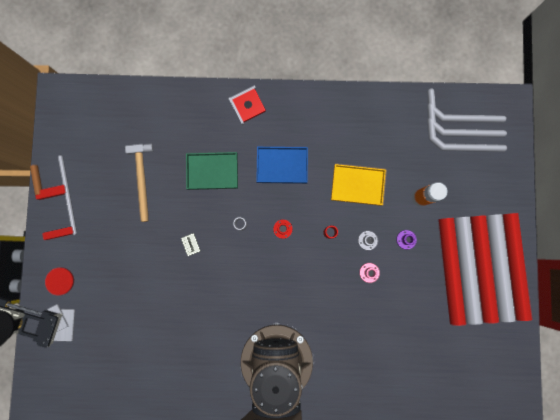

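View pics/scene1.png

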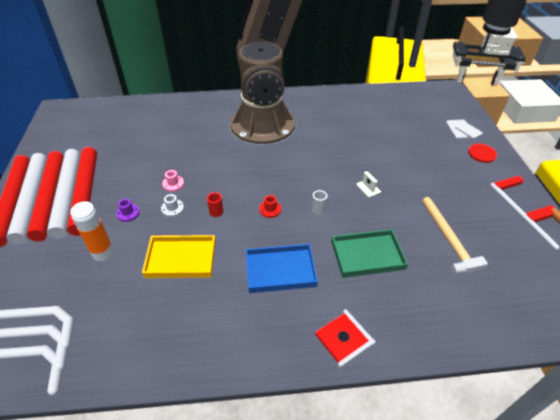

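Top view: lug (191,244), steel stub (239,223), red flange (283,229), red stub (331,232), steel flange (368,240). The decoys are pink (370,273) and purple (407,239). Trays: green (212,171), blue (282,165), yellow (358,184).

Run:
```python
from h import *
z=np.load('top.npz'); W=z['W']; im=z['im']
print('tab',np.nanmedian(W[190:210,300:320,2]))
for n,(u,v) in dict(lug=(191,244),ts=(239,223),fr=(283,229),tr=(331,232),fs=(368,240),pink=(370,273),purp=(407,239),can=(433,193)).items():
    P=W[v-14:v+15,u-14:u+15].reshape(-1,3); P=P[P[:,2]>0.004]
    r=cv2.minAreaRect((P[:,:2]*1000).astype(np.float32))
    hi=P[P[:,2]>.03]
    print(n,len(P),P[:,2].max().round(3),'rect',np.round(r[0]),np.round(r[1]),round(r[2],1),'hi',len(hi),hi.mean(0).round(3), (hi[:,:2].max(0)/2+hi[:,:2].min(0)/2).round(3))
h=cv2.cvtColor(im,cv2.COLOR_RGB2HSV)
for n,(u,v),lo,hi in(('green',(212,171),50,85),('blue',(282,165),95,125),('yel',(358,184),18,35)):
    m=np.zeros(h.shape[:2],bool); m[v-26:v+27,u-34:u+35]=1
    m&=(h[...,0]>=lo)&(h[...,0]<=hi)&(h[...,1]>130)
    P=W[m]; P=P[~np.isnan(P[:,0])]
    r=cv2.minAreaRect((P[:,:2]*1000).astype(np.float32)); print(n,len(P),np.round(r[0]),np.round(r[1]),r[2],np.percentile(P[:,2],[5,50,99]).round(3),P.mean(0).round(3))
```

```text
tab 0.0014676795618063644
lug 348 0.059 rect [371. 293.] [93. 94.] 1.5 hi 68 [0.37  0.293 0.05 ] [0.37  0.294]
ts 214 0.068 rect [445. 136.] [94. 94.] 1.4 hi 73 [0.441 0.13  0.055] [0.441 0.13 ]
fr 386 0.053 rect [428. -12.] [94. 94.] 1.4 hi 56 [ 0.429 -0.01   0.045] [ 0.43 -0.01]
tr 234 0.066 rect [ 423. -172.] [93. 94.] 1.5 hi 75 [ 0.421 -0.166  0.055] [ 0.42  -0.166]
fs 396 0.052 rect [ 399. -296.] [94. 94.] 1.0 hi 71 [ 0.398 -0.291  0.044] [ 0.398 -0.29 ]
pink 385 0.053 rect [ 289. -303.] [88. 93.] 1.5 hi 72 [ 0.293 -0.297  0.044] [ 0.293 -0.297]
purp 399 0.053 rect [ 406. -425.] [93. 95.] 1.5 hi 77 [ 0.404 -0.418  0.044] [ 0.405 -0.419]
can 572 0.182 rect [ 562. -497.] [ 95. 124.] 1.3 hi 488 [ 0.541 -0.457  0.146] [ 0.544 -0.464]Traceback (most recent call last):
  File "<stdin>", line 14, in <module>
    return _quantile_unchecked(
        a, q, axis, out, overwrite_input, method, keepdims, weights)
    return _ureduce(a,
                    func=_quantile_ureduce_func,
    ...<5 lines>...
                    overwrite_input=overwrite_input,
                    method=method)
    r = func(a, **kwargs)
    result = _quantile(arr,
                       quantiles=q,
    ...<2 lines>...
                       out=out,
                       weights=wgt)
    slices_having_nans = np.isnan(arr[-1, ...])
                                  ~~~^^^^^^^^^
IndexError: index -1 is out of bounds for axis 0 with size 0
```

Run:
```python
from h import *
for n in('top','scene'):
    z=np.load(n+'.npz'); W=z['W']; h=cv2.cvtColor(z['im'],cv2.COLOR_RGB2HSV)
    print(n)
    for k,c,lo,hi in(('green',(.62,.22),55,90),('blue',(.65,0),100,122),('yel',(.6,-.25),15,35)):
        m=(h[...,0]>=lo)&(h[...,0]<=hi)&(h[...,1]>(150 if k=='blue' else 90))&(abs(W[...,0]-c[0])<.14)&(abs(W[...,1]-c[1])<.14)
        mm=cv2.morphologyEx(m.astype(np.uint8),cv2.MORPH_OPEN,np.ones((3,3)))
        P=W[mm>0]; r=cv2.minAreaRect((P[:,:2]*1000).astype(np.float32))
        F=P[P[:,2]<.010]
        rf=cv2.minAreaRect((F[:,:2]*1000).astype(np.float32))
        print(k,len(P),np.round(r[0]),np.round(r[1]),round(r[2],1),'floor',np.round(rf[0]),np.round(rf[1]),round(rf[2],1))
    for k,c,zt in(('lug',(.37,.293),.044),('ts',(.441,.13),.05),('fr',(.43,-.01),.038),('tr',(.421,-.166),.05),('fs',(.398,-.29),.038)):
        m=(np.hypot(W[...,0]-c[0],W[...,1]-c[1])<.045)&(W[...,2]>zt)
        P=W[m]; x=P[:,:2]; r=cv2.minAreaRect((x*1000).astype(np.float32))
        e,v=np.linalg.eigh(np.cov(x.T)); a=v[:,1]
        print(k,len(P),np.median(P[:,2]).round(3),x.mean(0).round(4),((x.max(0)+x.min(0))/2).round(4),np.round(r[1]),round(r[2],1),'ang',np.degrees(np.arctan2(a[1],a[0])).round(1),'sd',(e**.5).round(4))
```

```text
top
green 1833 [618. 233.] [121. 170.] 3.2 floor [620. 235.] [111. 161.] 3.1
blue 1804 [644.  -3.] [121. 168.] 0.7 floor [647.  -1.] [108. 160.] 1.5
yel 1960 [ 586. -262.] [179. 128.] 85.2 floor [ 586. -262.] [179. 128.] 85.3
lug 57 0.053 [0.3697 0.294 ] [0.3701 0.2941] [48. 11.] 22.8 ang -157.4 sd [0.0032 0.0145]
ts 55 0.06 [0.4411 0.1306] [0.4414 0.1301] [39. 39.] 0.5 ang 123.9 sd [0.0131 0.0136]
fr 54 0.046 [ 0.4293 -0.0098] [ 0.4295 -0.01  ] [33. 29.] 1.5 ang -172.9 sd [0.0102 0.0112]
tr 54 0.06 [ 0.4221 -0.1663] [ 0.4217 -0.1663] [35. 40.] 1.1 ang 92.5 sd [0.0122 0.0141]
fs 61 0.046 [ 0.3983 -0.2913] [ 0.3981 -0.2908] [32. 33.] 1.6 ang 156.5 sd [0.0107 0.0109]
scene
green 2678 [621. 236.] [125. 171.] 2.9 floor [622. 235.] [120. 168.] 2.9
blue 2886 [647.   1.] [124. 169.] 0.5 floor [647.   2.] [122. 164.] 0.7
yel 2902 [ 573. -260.] [183. 148.] 84.7 floor [ 573. -260.] [183. 147.] 84.6
lug 67 0.052 [0.3748 0.2981] [0.3748 0.2989] [51. 12.] 24.1 ang -156.5 sd [0.0035 0.0149]
ts 108 0.058 [0.4447 0.1326] [0.4435 0.1333] [40. 42.] 66.4 ang 165.4 sd [0.0117 0.0146]
fr 81 0.043 [ 0.4333 -0.007 ] [ 0.4318 -0.0066] [34. 36.] 53.7 ang 171.9 sd [0.01   0.0118]
tr 103 0.058 [ 0.4257 -0.1633] [ 0.424  -0.1633] [40. 40.] 27.6 ang -172.6 sd [0.012  0.0144]
fs 81 0.043 [ 0.4016 -0.2894] [ 0.4003 -0.2895] [36. 34.] 23.0 ang -158.5 sd [0.01   0.0116]
```

>>> arm_command(targets=[[0.288,0.296,0.076,-0.658],[0.288,0.296,0.076,-0.658],[0.288,0.296,0.076,-0.658],[0.288,0.296,0.076,-0.658],[0.288,0.296,0.076,-0.658],[0.288,0.296,0.076,-0.658],[0.288,0.296,0.076,-0.658],[0.288,0.296,0.076,-0.658],[0.288,0.296,0.076,-0.658],[0.288,0.296,0.076,-0.658]], claw=0.07, squeeze=30)

```text
time_s: 1.1
position: [0.3729, 0.2934, 0.1498]
tool_rot: [3.076, 0.633, -0.002]
force: [0.2, 0.1, 1.6]
grip_width: 0.0699
```

>>> arm_command(targets=[[0,0,0,0]])

```text
time_s: 1.2
position: [0.3727, 0.2961, 0.1506]
tool_rot: [-3.077, -0.636, 0.0]
force: [-0.0, 0.7, 0.4]
grip_width: 0.0699
```

```bash
cat >> h.py <<'E'
def go(x,y,z,yaw=0):
    s=get_state(); R=Ro.from_rotvec(s['tool_rot']).as_matrix()
    a=np.arctan2(R[1,0],R[0,0]); t=(a-yaw+np.pi/2)%np.pi-np.pi/2
    print('t',s['time_s'],'pos',np.round(s['position'],4),'yaw',a.round(3),'w',s['grip_width'],'F',np.round(s['force'],1),'q',np.round(s['q'],2))
    print('-> shift',(R.T@(np.array([x,y,z])-s['position'])).round(4),'turn',t.round(3))
def wr(pic,zt,r=.05,c=None):
    im,W=cloud('wrist',pic); s=get_state(); c=s['position'][:2] if c is None else c
    m=(np.hypot(W[...,0]-c[0],W[...,1]-c[1])<r)&(W[...,2]>zt)&(W[...,2]<.075)
    x=W[m][:,:2]; b=cv2.minAreaRect((x*1000).astype(np.float32))
    e,v=np.linalg.eigh(np.cov(x.T)); a=v[:,1]
    print('top pts',len(x),np.median(W[m][:,2]).round(4),'mean',x.mean(0).round(4),'rect',np.round(b,1) if 0 else b,'ang',np.degrees(np.arctan2(a[1],a[0])).round(1))
    return im,W
E
python3 - <<'E'
from h import *
wr('w1.png',.045); go(.372,.296,.016,np.radians(23.5))
E
```

```text
top pts 715 0.0519 mean [0.3716 0.2976] rect ((370.82080078125, 297.2022399902344), (49.44866943359375, 9.22800064086914), 23.08295249938965) ang -156.7
t 1.25 pos [0.3725 0.2968 0.1507] yaw 0.409 w 0.06988300148867582 F [0.1 0.2 0.2] q [ 1.09  0.1  -0.52  0.   -0.95  0.89]
-> shift [-0.0008  0.0005  0.1347] turn -0.001
```

View pics/w1.png

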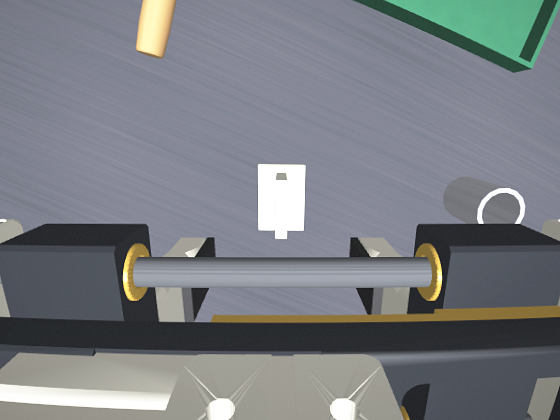

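The wrist view shows the lug at about (281,200), centred and aligned between the fingers. The measured point (0.371, 0.297), height 52 mm and 49 x 9 mm all match the lug. Descend, grip, lift.

>>> arm_command(targets=[[-0.001,0,0.04,0],[-0.001,0,0.08,0],[-0.001,0,0.11,0],[-0.001,0,0.125,0],[-0.001,0,0.1345,0],[-0.001,0,0.1345,0],[-0.001,0,0.1345,0]])

```text
time_s: 1.95
position: [0.3717, 0.2969, 0.0166]
tool_rot: [-3.075, -0.64, -0.001]
force: [0.3, 0.3, -1.1]
grip_width: 0.0702
```

>>> arm_command(targets=[[0,0,0,0],[0,0,0,0],[0,0,0,0],[0,0,0,0],[0,0,0,0],[0,0,0,0],[0,0,0,0],[0,0,0,0]], claw=0)

```text
time_s: 2.75
position: [0.3716, 0.2959, 0.016]
tool_rot: [3.076, 0.638, -0.0]
force: [-0.0, 0.7, -0.1]
grip_width: 0.0117
```

>>> arm_command(targets=[[0,0,-0.02,0],[0,0,-0.05,0],[0,0,-0.09,0],[0,0,-0.12,0],[0,0,-0.12,0],[0,0,-0.12,0]])

```text
time_s: 3.35
position: [0.3712, 0.2958, 0.1359]
tool_rot: [-3.075, -0.637, 0.0]
force: [-0.5, -1.3, -3.5]
grip_width: 0.0097
```

Run:
```python
from h import *
go(.620,.235,.136,np.radians(3)); go(.620,.235,.136,.41)
```

```text
t 3.35 pos [0.3712 0.2958 0.1359] yaw 0.409 w 0.009745984923495292 F [-0.5 -1.3 -3.5] q [ 1.09  0.11 -0.54 -0.   -0.91  0.89]
-> shift [ 2.042e-01  1.547e-01 -2.000e-04] turn 0.356
t 3.35 pos [0.3712 0.2958 0.1359] yaw 0.409 w 0.009745984923495292 F [-0.5 -1.3 -3.5] q [ 1.09  0.11 -0.54 -0.   -0.91  0.89]
-> shift [ 2.042e-01  1.547e-01 -2.000e-04] turn -0.001
```

>>> arm_command(targets=[[0.05,0.038,0,0.09],[0.1,0.076,0,0.18],[0.15,0.114,0,0.27],[0.19,0.144,0,0.356],[0.204,0.155,0,0.356],[0.204,0.155,0.03,0.356],[0.204,0.155,0.07,0.356],[0.204,0.155,0.1,0.356],[0.204,0.155,0.108,0.356],[0.204,0.155,0.112,0.356]])

```text
time_s: 4.35
position: [0.619, 0.2339, 0.0217]
tool_rot: [3.137, 0.084, -0.006]
force: [1.1, -0.0, -2.3]
grip_width: 0.0101
```

>>> arm_command(targets=[[0,0,0.003,0],[0,0,0.003,0],[0,0,0.003,0]])

```text
time_s: 4.65
position: [0.621, 0.2356, 0.0221]
tool_rot: [-3.139, -0.084, -0.003]
force: [1.0, -0.9, -3.5]
grip_width: 0.01
```

>>> arm_command(targets=[[0,0,0.001,0],[0,0,0.0015,0],[0,0,0.0015,0]])

```text
time_s: 4.95
position: [0.6211, 0.2356, 0.0212]
tool_rot: [-3.139, -0.084, -0.003]
force: [-1.1, 0.9, 4.5]
grip_width: 0.0095
```

>>> arm_command(targets=[[0,0,0,0],[0,0,0,0],[0,0,0,0],[0,0,0,0]], claw=0.04)

```text
time_s: 5.35
position: [0.6205, 0.235, 0.0196]
tool_rot: [-3.14, -0.084, -0.0]
force: [0.4, -0.2, -0.2]
grip_width: 0.0357
```

>>> arm_command(targets=[[0,0,-0.03,0],[0,0,-0.07,0],[0,0,-0.11,0],[0,0,-0.13,0],[0,0,-0.13,0]])

```text
time_s: 5.85
position: [0.6223, 0.236, 0.1539]
tool_rot: [-3.137, -0.084, -0.009]
force: [-0.0, 0.6, 0.3]
grip_width: 0.0401
```

Run:
```python
from h import *
wr('w2.png',.045); go(.443,.132,.15,0)
```

```text
top pts 754 0.0559 mean [0.6217 0.2365] rect ((620.2274169921875, 236.73745727539062), (50.739925384521484, 10.06191635131836), 3.1911752223968506) ang -176.9
t 5.9 pos [0.6212 0.2355 0.1515] yaw 0.053 w 0.03983098790308334 F [-1.1  0.4 -0.2] q [ 0.66  0.39 -0.12  0.   -1.06  0.97]
-> shift [-0.1834  0.0939  0.0007] turn 0.053
```

Lug placed: its top is at 0.056 m and it is centred. Next the steel stub.

>>> arm_command(targets=[[-0.045,0.023,0,0.053],[-0.09,0.046,0,0.053],[-0.135,0.069,0,0.053],[-0.17,0.087,0,0.053],[-0.1835,0.094,0,0.053],[-0.1835,0.094,0,0.053],[-0.1835,0.094,0,0.053]], claw=0.08)

```text
time_s: 6.6
position: [0.4428, 0.1318, 0.1495]
tool_rot: [-3.141, -0.001, -0.001]
force: [0.9, 0.4, -0.0]
grip_width: 0.0792
```

Run:
```python
from h import *
wr('w3.png',.052); go(.443,.132,.030,0)
```

```text
top pts 954 0.0596 mean [0.4424 0.1317] rect ((442.2998962402344, 131.7958526611328), (40.80419158935547, 40.932334899902344), 49.48369598388672) ang -178.7
t 6.65 pos [0.4431 0.132  0.1494] yaw 0.0 w 0.07967886863658818 F [ 0.2 -0.5 -0.4] q [ 0.72  0.07 -0.55  0.   -0.95  0.85]
-> shift [-1.000e-04 -0.000e+00  1.194e-01] turn 0.0
```

>>> arm_command(targets=[[-0.0005,0,0.04,0],[-0.0005,0,0.08,0],[-0.0005,0,0.105,0],[-0.0005,0,0.1195,0],[-0.0005,0,0.1195,0],[-0.0005,0,0.1195,0]])

```text
time_s: 7.25
position: [0.4423, 0.1317, 0.0297]
tool_rot: [3.141, 0.001, -0.001]
force: [0.1, 0.4, -0.2]
grip_width: 0.0798
```

>>> arm_command(targets=[[0,0,0,0],[0,0,0,0],[0,0,0,0],[0,0,0,0],[0,0,0,0],[0,0,0,0]], claw=0.02)

```text
time_s: 7.85
position: [0.4417, 0.1314, 0.0303]
tool_rot: [-3.141, -0.0, -0.001]
force: [-0.7, -0.2, 3.2]
grip_width: 0.0413
```

>>> arm_command(targets=[[0,0,-0.02,0],[0,0,-0.05,0],[0,0,-0.09,0],[0,0,-0.12,0],[0,0,-0.12,0],[0,0,-0.12,0]])

```text
time_s: 8.45
position: [0.4414, 0.1314, 0.1503]
tool_rot: [-3.14, 0.0, -0.001]
force: [-1.0, -0.2, -2.2]
grip_width: 0.0412
```

Run:
```python
from h import *
go(.646,.040,.036,0)
```

```text
t 8.45 pos [0.4414 0.1314 0.1503] yaw -0.0 w 0.04120397176268221 F [-1.  -0.2 -2.2] q [ 0.72  0.07 -0.55 -0.   -0.95  0.85]
-> shift [0.2045 0.0915 0.1143] turn -0.0
```

>>> arm_command(targets=[[0.045,0.02,0,0],[0.09,0.04,0,0],[0.135,0.06,0,0],[0.18,0.08,0,0],[0.204,0.0915,0,0],[0.204,0.0915,0.03,0],[0.204,0.0915,0.07,0],[0.204,0.0915,0.1,0],[0.204,0.0915,0.11,0],[0.204,0.0915,0.114,0]])

```text
time_s: 9.45
position: [0.6441, 0.0391, 0.0342]
tool_rot: [3.139, 0.001, -0.007]
force: [-9.7, -2.7, 20.2]
grip_width: 0.0414
```

>>> arm_command(targets=[[0,0,0.001,0],[0,0,0.0025,0],[0,0,0.0025,0]])

```text
time_s: 9.75
position: [0.6461, 0.0401, 0.0343]
tool_rot: [-3.141, -0.001, -0.002]
force: [-0.6, -0.7, 1.3]
grip_width: 0.0415
```

>>> arm_command(targets=[[0,0,0,0],[0,0,0,0],[0,0,0,0],[0,0,0,0]], claw=0.06)

```text
time_s: 10.15
position: [0.6458, 0.0399, 0.0337]
tool_rot: [-3.141, -0.0, -0.001]
force: [-0.2, 0.3, 0.1]
grip_width: 0.0595
```

>>> arm_command(targets=[[0,0,-0.02,0],[0,0,-0.06,0],[0,0,-0.1,0],[0,0,-0.12,0],[0,0,-0.12,0]])

```text
time_s: 10.65
position: [0.6478, 0.0403, 0.1579]
tool_rot: [-3.14, -0.001, -0.01]
force: [0.1, 0.6, -0.1]
grip_width: 0.06
```

Run:
```python
from h import *
wr('w4.png',.052); go(.423,-.165,.15,0)
```

```text
top pts 1026 0.0634 mean [0.6464 0.0411] rect ((646.5071411132812, 41.12552261352539), (40.823001861572266, 40.96518325805664), 47.994075775146484) ang 179.9
t 10.7 pos [0.6466 0.0402 0.1555] yaw 0.0 w 0.05979584265450518 F [-0.9 -0.6 -1.3] q [ 0.36  0.36 -0.15  0.   -1.05  1.21]
-> shift [-0.2236  0.2051  0.0045] turn 0.0
```

Steel stub placed (top 63.4 mm, upright). Red stub next.

>>> arm_command(targets=[[-0.034,0.031,0,0],[-0.067,0.062,0,0],[-0.1,0.092,0,0],[-0.134,0.123,0,0],[-0.167,0.153,0,0],[-0.2,0.184,0.004,0],[-0.2236,0.205,0.004,0],[-0.2236,0.205,0.004,0],[-0.2236,0.205,0.004,0]], claw=0.08)

```text
time_s: 11.6
position: [0.4213, -0.1656, 0.1491]
tool_rot: [-3.142, 0.002, 0.001]
force: [-0.2, -0.4, -0.0]
grip_width: 0.0799
```

Run:
```python
from h import *
wr('w5.png',.052); go(.423,-.165,.030,0)
```

```text
top pts 963 0.0595 mean [ 0.4231 -0.1647] rect ((423.1313781738281, -164.744384765625), (40.357242584228516, 40.96126937866211), 89.6176986694336) ang 178.0
t 11.65 pos [ 0.4221 -0.1652  0.1491] yaw -0.0 w 0.07979667959890517 F [-0.3  0.3 -0.4] q [ 0.06  0.06 -0.57 -0.   -0.94  1.51]
-> shift [ 0.001  -0.0002  0.1191] turn -0.0
```

>>> arm_command(targets=[[0.0005,0,0.04,0],[0.0005,0,0.08,0],[0.0005,0,0.105,0],[0.0005,0,0.119,0],[0.0005,0,0.119,0],[0.0005,0,0.119,0]])

```text
time_s: 12.25
position: [0.4231, -0.1648, 0.0304]
tool_rot: [3.141, 0.002, -0.002]
force: [0.8, 0.3, 0.4]
grip_width: 0.0803
```

>>> arm_command(targets=[[0,0,0,0],[0,0,0,0],[0,0,0,0],[0,0,0,0],[0,0,0,0],[0,0,0,0]], claw=0.02)

```text
time_s: 12.85
position: [0.4227, -0.1652, 0.0308]
tool_rot: [3.142, 0.0, 0.001]
force: [-0.9, -0.5, 3.5]
grip_width: 0.0407
```

>>> arm_command(targets=[[0,0,-0.02,0],[0,0,-0.05,0],[0,0,-0.09,0],[0,0,-0.12,0],[0,0,-0.12,0],[0,0,-0.12,0]])

```text
time_s: 13.45
position: [0.4225, -0.165, 0.1507]
tool_rot: [-3.141, 0.0, -0.002]
force: [-0.5, -0.4, -2.9]
grip_width: 0.0407
```

Run:
```python
from h import *
go(.646,-.041,.036,0)
```

```text
t 13.45 pos [ 0.4225 -0.165   0.1507] yaw -0.0 w 0.040701706881595676 F [-0.5 -0.4 -2.9] q [ 0.06  0.06 -0.57 -0.   -0.95  1.51]
-> shift [ 0.2234 -0.124   0.1151] turn -0.0
```

>>> arm_command(targets=[[0.042,-0.023,0,0],[0.084,-0.046,0,0],[0.126,-0.07,0,0],[0.168,-0.093,0,0],[0.21,-0.116,0,0],[0.2234,-0.124,0,0],[0.2234,-0.124,0.03,0],[0.2234,-0.124,0.07,0],[0.2234,-0.124,0.1,0],[0.2234,-0.124,0.109,0]])

```text
time_s: 14.45
position: [0.6419, -0.0418, 0.0359]
tool_rot: [3.14, -0.001, -0.015]
force: [-0.3, 0.6, -1.9]
grip_width: 0.0409
```

>>> arm_command(targets=[[0,0,0.001,0],[0,0,0.004,0],[0,0,0.0065,0],[0,0,0.0065,0]])

```text
time_s: 14.85
position: [0.6465, -0.041, 0.0361]
tool_rot: [-3.141, -0.0, -0.003]
force: [0.3, -0.4, -1.9]
grip_width: 0.0414
```

>>> arm_command(targets=[[0,0,0,0],[0,0,0,0],[0,0,0,0],[0,0,0,0]], claw=0.06)

```text
time_s: 15.25
position: [0.6462, -0.0411, 0.0355]
tool_rot: [-3.142, -0.0, -0.001]
force: [-0.1, -0.6, -0.2]
grip_width: 0.0594
```

>>> arm_command(targets=[[0,0,-0.02,0],[0,0,-0.06,0],[0,0,-0.1,0],[0,0,-0.12,0],[0,0,-0.12,0]])

```text
time_s: 15.75
position: [0.6482, -0.041, 0.1594]
tool_rot: [-3.141, -0.001, -0.011]
force: [-0.4, -0.2, -0.9]
grip_width: 0.0598
```

Run:
```python
from h import *
wr('w6.png',.052,.035); go(.431,-.008,.15,0)
```

```text
top pts 1008 0.0634 mean [ 0.6466 -0.0402] rect ((646.6925048828125, -40.12490463256836), (40.77529525756836, 41.09748077392578), 73.76910400390625) ang 178.3
t 15.8 pos [ 0.6469 -0.0409  0.1571] yaw 0.0 w 0.05986250745122366 F [-0.4  0.5 -0.4] q [ 0.24  0.36 -0.15  0.   -1.06  1.33]
-> shift [-0.216  -0.033   0.0063] turn 0.0
```

View pics/w6.png

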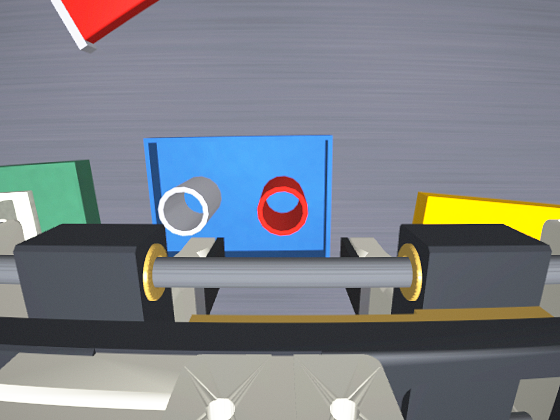

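Both stubs stand upright in the blue tray, steel at (185,210) and red at (283,207). Now the red flange.

>>> arm_command(targets=[[-0.045,-0.007,0,0],[-0.09,-0.014,0,0],[-0.135,-0.021,0,0],[-0.18,-0.028,0,0],[-0.216,-0.033,0.005,0],[-0.216,-0.033,0.005,0],[-0.216,-0.033,0.005,0]], claw=0.07)

```text
time_s: 16.5
position: [0.4292, -0.0081, 0.1498]
tool_rot: [3.142, 0.002, -0.0]
force: [0.6, 0.5, 1.2]
grip_width: 0.07
```

Run:
```python
from h import *
wr('w7.png',.038); go(.431,-.008,.022,0)
```

```text
top pts 840 0.0446 mean [ 0.431  -0.0082] rect ((430.7044677734375, -8.496358871459961), (35.36990737915039, 34.73651123046875), 88.95069122314453) ang -176.7
t 16.55 pos [ 0.4302 -0.008   0.1499] yaw 0.001 w 0.07025011248564073 F [ 0.5  0.  -0.6] q [ 0.44  0.02 -0.61  0.   -0.94  1.13]
-> shift [ 0.0008 -0.      0.1279] turn 0.001
```

>>> arm_command(targets=[[0.0005,0,0.04,0],[0.0005,0,0.08,0],[0.0005,0,0.11,0],[0.0005,0,0.122,0],[0.0005,0,0.128,0],[0.0005,0,0.128,0],[0.0005,0,0.128,0]])

```text
time_s: 17.25
position: [0.4312, -0.0081, 0.0224]
tool_rot: [-3.142, -0.0, -0.001]
force: [0.9, 0.6, 0.2]
grip_width: 0.07
```

>>> arm_command(targets=[[0,0,0,0],[0,0,0,0],[0,0,0,0],[0,0,0,0],[0,0,0,0],[0,0,0,0]], claw=0.02)

```text
time_s: 17.85
position: [0.4305, -0.0082, 0.0223]
tool_rot: [3.142, 0.0, 0.0]
force: [-0.7, -0.3, 4.3]
grip_width: 0.0356
```

>>> arm_command(targets=[[0,0,-0.02,0],[0,0,-0.05,0],[0,0,-0.09,0],[0,0,-0.12,0],[0,0,-0.12,0],[0,0,-0.12,0]])

```text
time_s: 18.45
position: [0.43, -0.008, 0.1419]
tool_rot: [-3.141, 0.0, -0.001]
force: [-0.7, 0.6, -4.8]
grip_width: 0.0361
```

Run:
```python
from h import *
go(.589,-.225,.027,0)
```

```text
t 18.45 pos [ 0.43   -0.008   0.1419] yaw -0.0 w 0.036139916273566615 F [-0.7  0.6 -4.8] q [ 0.44  0.03 -0.62 -0.   -0.92  1.13]
-> shift [0.159  0.217  0.1147] turn -0.0
```

>>> arm_command(targets=[[0.027,0.036,0,0],[0.053,0.072,0,0],[0.08,0.108,0,0],[0.106,0.145,0,0],[0.133,0.181,0,0],[0.159,0.217,0,0],[0.159,0.217,0.02,0],[0.159,0.217,0.06,0],[0.159,0.217,0.09,0],[0.159,0.217,0.107,0]])

```text
time_s: 19.45
position: [0.5857, -0.2248, 0.0291]
tool_rot: [-3.14, 0.002, 0.013]
force: [0.1, -0.2, -4.2]
grip_width: 0.0358
```

>>> arm_command(targets=[[0,0,0.001,0],[0,0,0.004,0],[0,0,0.0075,0],[0,0,0.0085,0],[0,0,0.0085,0]])

```text
time_s: 19.95
position: [0.5899, -0.2251, 0.0272]
tool_rot: [3.142, 0.0, 0.002]
force: [0.1, 0.3, -2.9]
grip_width: 0.0359
```

>>> arm_command(targets=[[0,0,0,0],[0,0,0,0],[0,0,0,0],[0,0,0,0]], claw=0.05)

```text
time_s: 20.35
position: [0.5899, -0.2252, 0.0271]
tool_rot: [3.141, 0.001, 0.002]
force: [0.9, 0.8, 0.1]
grip_width: 0.0498
```

>>> arm_command(targets=[[0,0,-0.02,0],[0,0,-0.06,0],[0,0,-0.1,0],[0,0,-0.125,0],[0,0,-0.125,0]])

```text
time_s: 20.85
position: [0.592, -0.2257, 0.1566]
tool_rot: [3.14, 0.001, 0.012]
force: [0.4, -0.1, 0.6]
grip_width: 0.05
```

Run:
```python
from h import *
im,W=wr('w8.png',.04,.035); go(.400,-.290,.15,0)
```

```text
top pts 851 0.0485 mean [ 0.5903 -0.224 ] rect ((590.0306396484375, -224.1658477783203), (35.03523254394531, 34.75893783569336), 88.3275146484375) ang -178.5
t 20.9 pos [ 0.5908 -0.2253  0.1541] yaw 0.0 w 0.050301154249435084 F [-0.5 -1.4 -0.4] q [-0.06  0.34 -0.19  0.   -1.04  1.63]
-> shift [-0.1908  0.0646  0.0032] turn 0.0
```

View pics/w8.png

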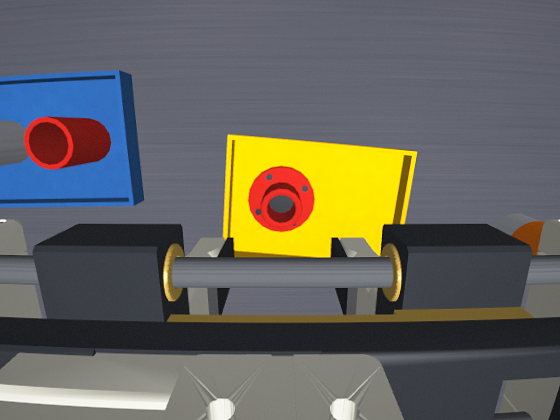

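Red flange lies flat in the yellow tray at (281,198), hub top 48.5 mm, with room to its right. Now the steel flange.

>>> arm_command(targets=[[-0.042,0.014,0,0],[-0.084,0.028,0,0],[-0.126,0.042,0,0],[-0.165,0.056,0,0],[-0.1908,0.0646,0.002,0],[-0.1908,0.0646,0.002,0],[-0.1908,0.0646,0.002,0]], claw=0.07)

```text
time_s: 21.6
position: [0.3981, -0.2899, 0.1491]
tool_rot: [-3.141, 0.001, 0.001]
force: [0.4, -0.4, -0.1]
grip_width: 0.0701
```

Run:
```python
from h import *
wr('w9.png',.038); go(.400,-.290,.022,0)
```

```text
top pts 844 0.0446 mean [ 0.4    -0.2911] rect ((399.6972351074219, -291.27593994140625), (35.15439987182617, 34.93465805053711), 81.0495834350586) ang 176.6
t 21.65 pos [ 0.3989 -0.2898  0.1492] yaw -0.0 w 0.07002776263333362 F [-0.4 -0.4 -0.1] q [-0.23  0.13 -0.49  0.   -0.95  1.8 ]
-> shift [0.0012 0.0002 0.1272] turn -0.0
```

View pics/w9.png

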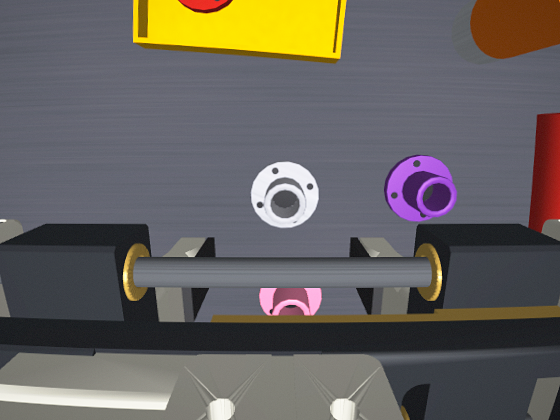

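The steel flange is centred at (285,195), with purple (420,188) and pink (290,298) clear of the jaws. Gripping.

>>> arm_command(targets=[[0.0005,0.001,0.04,0],[0.0005,0.001,0.08,0],[0.0005,0.001,0.11,0],[0.0005,0.001,0.121,0],[0.0005,0.001,0.127,0],[0.0005,0.001,0.127,0],[0.0005,0.001,0.127,0]])

```text
time_s: 22.35
position: [0.4004, -0.291, 0.0236]
tool_rot: [3.141, 0.001, 0.003]
force: [0.4, 0.4, 0.2]
grip_width: 0.0702
```

>>> arm_command(targets=[[0,0,0,0],[0,0,0,0],[0,0,0,0],[0,0,0,0],[0,0,0,0],[0,0,0,0]], claw=0.02)

```text
time_s: 22.95
position: [0.3994, -0.291, 0.0228]
tool_rot: [3.141, 0.001, 0.0]
force: [0.2, -0.2, 3.0]
grip_width: 0.0357
```

>>> arm_command(targets=[[0,0,-0.02,0],[0,0,-0.05,0],[0,0,-0.09,0],[0,0,-0.12,0],[0,0,-0.12,0],[0,0,-0.12,0]])

```text
time_s: 23.55
position: [0.3988, -0.2904, 0.1422]
tool_rot: [-3.141, 0.001, -0.001]
force: [-0.1, 0.5, -5.5]
grip_width: 0.0362
```

Run:
```python
from h import *
go(.583,-.298,.027,0)
```

```text
t 23.55 pos [ 0.3988 -0.2904  0.1422] yaw -0.0 w 0.036179110865217856 F [-0.1  0.5 -5.5] q [-0.23  0.14 -0.5  -0.   -0.94  1.8 ]
-> shift [0.1842 0.0077 0.1153] turn -0.0
```

>>> arm_command(targets=[[0.045,0.002,0,0],[0.09,0.004,0,0],[0.135,0.006,0,0],[0.165,0.007,0,0],[0.184,0.0077,0,0],[0.184,0.0077,0,0],[0.184,0.0077,0.03,0],[0.184,0.0077,0.07,0],[0.184,0.0077,0.095,0],[0.184,0.0077,0.107,0]])

```text
time_s: 24.55
position: [0.5794, -0.2975, 0.0307]
tool_rot: [-3.139, 0.001, 0.012]
force: [-0.1, 0.5, -4.3]
grip_width: 0.036
```

>>> arm_command(targets=[[0,0,0.001,0],[0,0,0.004,0],[0,0,0.0075,0],[0,0,0.0085,0],[0,0,0.0085,0]])

```text
time_s: 25.05
position: [0.5836, -0.2985, 0.0278]
tool_rot: [3.141, 0.0, 0.002]
force: [-0.0, -0.0, -4.4]
grip_width: 0.0359
```

>>> arm_command(targets=[[0,0,0,0],[0,0,0,0],[0,0,0,0],[0,0,0,0]], claw=0.05)

```text
time_s: 25.45
position: [0.5836, -0.2986, 0.0276]
tool_rot: [3.141, 0.0, 0.001]
force: [-0.8, -0.1, 0.4]
grip_width: 0.0498
```

>>> arm_command(targets=[[0,0,-0.02,0],[0,0,-0.06,0],[0,0,-0.1,0],[0,0,-0.14,0],[0,0,-0.14,0],[0,0,-0.14,0],[0,0,-0.14,0]])

```text
time_s: 26.15
position: [0.5826, -0.2982, 0.1663]
tool_rot: [-3.141, -0.0, 0.002]
force: [0.4, 0.7, -0.9]
grip_width: 0.0503
```

Run:
```python
from h import *
wr('w10.png',.04,.035); go(.4,-.2,.2)
```

```text
top pts 793 0.0485 mean [ 0.5844 -0.2975] rect ((583.9408569335938, -297.4193420410156), (35.08543395996094, 34.97397232055664), 29.797216415405273) ang 176.7
t 26.2 pos [ 0.5825 -0.2982  0.1658] yaw 0.0 w 0.04983070168095051 F [-0.6  0.5 -0.4] q [-0.18  0.37 -0.12 -0.   -1.09  1.75]
-> shift [-0.1826 -0.0982 -0.0338] turn 0.0
```

Clear the arm back and take a final look.

>>> arm_command(targets=[[-0.04,-0.022,-0.02,0],[-0.08,-0.044,-0.04,0],[-0.12,-0.066,-0.05,0],[-0.16,-0.08,-0.05,0],[-0.18,-0.09,-0.05,0],[-0.18,-0.09,-0.05,0],[-0.18,-0.09,-0.05,0]])

```text
time_s: 26.9
position: [0.4031, -0.2084, 0.2169]
tool_rot: [3.141, 0.001, -0.0]
force: [1.0, -0.2, 0.9]
grip_width: 0.0498
```

Run:
```python
from h import *
im,W=cloud('scene'); a=cv2.resize(im[150:330,50:500],None,fx=1.7,fy=1.7,interpolation=cv2.INTER_CUBIC)
cv2.imwrite('pics/end.png',a[...,::-1])
print(get_state()['position'],get_state()['time_s'])
for k,c,zt in(('lug',(.62,.236),.045),('ts',(.646,.041),.05),('tr',(.646,-.04),.05),('fr',(.59,-.224),.04),('fs',(.584,-.297),.04)):
    P=W[(np.hypot(W[...,0]-c[0],W[...,1]-c[1])<.034)&(W[...,2]>zt)&(W[...,2]<.08)]
    print(k,len(P),P.mean(0).round(3),P[:,2].max().round(3))
```

```text
[ 0.4035727  -0.20855069  0.21675768] 26.95
lug 93 [0.624 0.236 0.054] 0.06
ts 165 [0.649 0.042 0.059] 0.068
tr 165 [ 0.65  -0.039  0.06 ] 0.067
fr 112 [ 0.593 -0.223  0.047] 0.053
fs 117 [ 0.586 -0.296  0.047] 0.052
```

View pics/end.png

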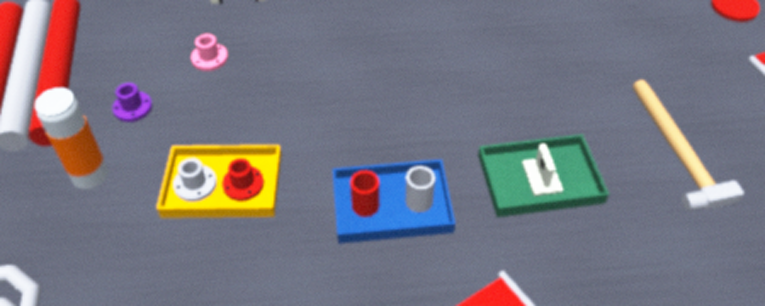

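All five stand flat in their trays: flanges at (193,180) and (242,180), stubs at (365,193) and (420,188), lug at (543,172). The can and hammer are in place, and the arm is clear.

```bash
python3 -c "
from workcell import *
print(finish_job())"
```

```text
the job is handed in; nothing more can be done
None
```

All five fittings are sorted and the job is handed in at about 27 s on the robot's clock (limit 128 s). Both stubs are in the blue tray, both hub flanges in the yellow and the lug in the green. `finish_job()` gives no verdict, so I don't have the official result.

- **Position:** the last wrist-camera readings put each fitting within about 41 mm along y and 5 mm along x of its tray's centre, inside the limits.
- **Seating:** each top stands about 3.5–4 mm above its own height, so each sits on the 4 mm floor. The final scene picture shows all five upright and side by side.
- **Bystanders:** in the same picture the spray can, the hammer and the pink and purple look-alikes look undisturbed. I judged that by eye and did not measure it.
- **Disagreements:** the scene camera reads positions about 2–4 mm off the wrist camera, too little to matter here. Its fit of the yellow tray came out about 13 mm off in x, with the outline too large, so I used the top camera's value.
- **Force:** the steel stub touched down a little hard, with about 20 N at the wrist when it was read. Every other force reading was below 6 N.

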